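# Unbolt the carvings crate and hold its flap half open

### The job

Throw the red cam lever on the plywood crate all the way over towards the robot, so that it draws the brass bolt off the flap. Then lift the hinged flap by its steel bar to 50 degrees from shut and finish while still holding it there, steady, so that I can set the prop stick under it: do not let go. Leave the carvings, the prop stick and the tools on the counter where they are.

Things in the scene. Friction and masses are not known exactly. Their poses are not given: they have to be found in the camera images.
- crate: Plywood packing crate fixed to the counter, 300 (own x) x 360 (own y) x 150 mm high; origin at the centre of its underside, x axis from its front (robot side) to its hinged back. Position and yaw vary. The front 80 mm of its top is a fixed deck; behind it lies the flap, its top level with the deck. The lever stands on the deck at own y = +110 mm.
- cam_pivot (a point): Pivot of the red cam lever, between two steel cheeks (36 mm wide over both, rising 36 mm above the deck); at own (-105, 110, 178) mm in the crate. The pivot axis runs along the crate's y.
- cam_lever (a joint): Lever angle, rad: 0 = locked, leaning 0.6 rad from upright towards the flap (crate +x); grows as it swings up and over towards the robot (crate -x), to the stop at 1.6 (leaning 1.0 rad the other way). Starts between 0 and 0.2. It is stiff (about 0.09 Nm, 1 to 2 N at the handle), stays where it is left, and draws the brass bolt back.
- flap (a joint): Flap angle in rad: 0 = shut and level, grows as the front edge is lifted, stop at 1.2; 50 degrees = 0.873. The flap is a plywood board 212 x 358 x 10 mm of about 0.4 to 0.8 kg that falls shut from any angle when let go; nothing latches it open.
- flap_hinge (a point): Middle of the flap's hinge axis at the crate's back rim, at own (145, 0, 145) mm in the crate; the axis runs along the crate's y.
- flap_bar (a point): Middle of the round steel bar handle standing on the flap: 14 mm thick, 110 mm long along the crate's y between two posts, its axis 45 mm above the flap's top. With the flap shut it is 175 mm in front of the hinge axis (crate -x), 50 mm above it, at crate y = -40 mm. The bar can turn between the fingers, so a tool pointing down can carry it along the arc.
- bolt_nose (a point): Middle of the front end of the 20 mm wide, 10 mm thick brass bolt on the deck, in line with the lever. At lever angle 0 it reaches 18 mm over the flap's front edge, so the flap cannot be lifted; the lever draws it 28 mm towards the robot. It is clear of the flap above a lever angle of about 1.05.
- cam_grip (a point): Grip point on the red round cross-handle at the lever's end, 75 mm from the pivot axis and 30 mm to the crate's +y side of the stem. The handle is 14 mm thick and runs along the crate's y, from the stem (12 mm thick) to 55 mm beyond it, free on all sides. It can turn between the fingers, so a tool pointing down can carry it over.
- bowl: Bystander: mottled grey soapstone bowl, 136 mm across, 60 mm high; origin at the centre of its underside.
- giraffe: Bystander: half-shaped grey soapstone giraffe, 85 x 60 mm base, 185 mm high; origin at the centre of its underside.
- pumice: Bystander: block of pale pumice, 95 x 60 x 45 mm; origin at the centre of its underside.
- brush: Bystander: hand brush lying flat, 160 mm long; origin on the underside.
- punch: Bystander: steel punch lying flat, 142 mm long, 14 mm thick; origin on the underside near its middle.
- prop_stick: Bystander: square wooden prop stick lying flat, 240 x 18 x 18 mm; origin at the centre of its underside. It is not to be used by the robot.

How it is judged:
By the outcome, as a careful person would: the job done as asked, in the order asked, and still so for the second after the job is handed in, while the arm keeps its last pose, push and grip.
It also fails if it takes over 48 s, if anything falls off the work surface, if the arm or the gripper's body presses on something with over 40 N, if the wrist force passes 120 N, or if a joint passes its speed limit or range.

### The arm

A 6-joint arm with a two-finger parallel gripper is mounted at the origin on the work surface. World frame = base frame: x ahead of the robot, y to its left, z up, the work surface at z = 0. Lengths are in m, angles in rad, forces in N, time in s.
With the tool pointing down it reaches from about 0.4 to 0.825 m from the base axis. Payload 7 kg.
Tool frame: the origin (TCP) lies between the finger pads, 19 mm behind the fingertips; this is the grasp point; z points along the fingers, y is the line along which they close (so a half turn about z gives the same grasp; the last joint's range is limited). The gripper opens to 88 mm and grips with 3 to 60 N. Pads are 19 mm wide; open, the fingers measure 130 mm over their backs; the gripper's body (78 mm by 193 mm) begins 47 mm behind the grasp point.
Start: joints at [1.589, 0.359, 0.012, 0, -1.224, -0.288], TCP at [0.18, 0.651, 0.245] pointing down, gripper open.
Joint ranges: [-3.07, 3.07], [-1.43, 2.12], [-1.02, 1.25], [-3.03, 1.67], [-3.05, -0], [-3.03, 3.03]. Speed limits (rad/s): [2.39, 2.39, 3.01, 3.14, 3.14, 3.14].

### API

Orientations are given as [roll, pitch, yaw] about the fixed x, y, z axes, in that order (R = Rz(yaw) Ry(pitch) Rx(roll)).
In Python, from station import * gives the robot as it stands.
- The arm moves only by the tool servo_tool, never from a script. Its argument "moves" is a list of rows, each an object of numbers: "jaw": the opening, from 0 (shut) to 1 (fully open); "dx", "dy", "dz": the shift along the world's x, y, z in m; "roll": the turn about the world's z in degrees. A call has exactly 10 rows; each row shifts and turns the commanded pose from where the row before left it; what a row does not reach is not made up. A row lasts 1/8 s, in which the tool goes at most 62.5 mm and 10.7 degrees, less where a joint would pass 70% of its speed; a pose out of reach is approached as far as the arm can. A call with a gripper value outside its range is refused whole. The fingers move at their own pace and stop on an object; "newtons" is the grip in N (left out, the last holds). Time passes only in rows, so rows that do not move let the fingers close, or fill a call up. It gives the time, the measured TCP pose, the force, the opening and the grip force at its end, in the units of the state.
- get_state(): the state, without advancing time (a new reading comes with each control period).
- grab_frame(name): name is "scene" or "top" or "wrist"; returns (picture, depth): 400x640x3 uint8, red, green, blue; 400x640 float32, m along the optical axis (not along the pixel's ray), 0 where there is no reading.
- calibration(name): a dict with "intrinsics" (3x3 intrinsics, pixels), "R" (3x3) and "t" (3): a world point X has camera coordinates R X + t. Camera axes: x right, y down, z forward; pixel columns grow to the right and rows downward; lengths in m; the calibration is good to about 2 mm. A picture is of the moment at which its call begins: read the wrist's pose just before it. calibration takes no time and is no camera call; for the wrist camera it gives the pose at the moment of the call.
- job_done(): hands the job in; it is judged then, once.
The state is a dict: "t": time; "q": joint angles; "qd": joint speeds; "joint_efforts": joint torques, N m; "eef_pos": TCP position; "ee_rot": TCP orientation; "force": force on the tool from outside, world axes, zero at the start; "moment": the same for the moment, N m; "width": finger opening in m; "gripper_force": force on a finger pad.
Only numpy, scipy, OpenCV 4.12 (cv2) and the standard library are available. Lean on these libraries where they do the work, as an engineer would, in place of code of your own. Each camera call takes 0.05 s, during which the arm holds its last target. There are 200 camera calls.

## Working session

There is one attempt and no reset: what is moved stays moved. The work goes in short steps, Python scripts to look and compute and a tool call to move; the robot and the scene stay as the last step left them, time stands still between calls to the robot, and variables do not carry over. Pictures are saved under pics/ and viewed, at most 10 in all, crops included, and the job is handed in when it is done.

Besides the shell and the picture viewer there is one more tool, called after "Request:" in YAML: its name, and indented under it one key for each argument. servo_tool: Moves the arm, as the interface text tells. Its arguments: {"type":"object","properties":{"moves":{"type":"array","items":{"type":"object","properties":{"jaw":{"type":"number"},"dx":{"type":"number"},"dy":{"type":"number"},"dz":{"type":"number"},"roll":{"type":"number"}}}},"newtons":{"type":"number"}},"required":["moves"]}

```bash
mkdir -p pics; python3 - <<'E'
from station import *
import cv2,numpy as np
s=get_state();print(s)
for n in("scene","top"):
    p,d=grab_frame(n);c=calibration(n);np.savez(f"pics/{n}.npz",p=p,d=d,K=c["intrinsics"],R=c["R"],t=c["t"])
    cv2.imwrite(f"pics/{n}.png",p[:,:,::-1]);print(n,c)
E
```

```text
{'t': 0.0, 'q': array([ 1.58914240e+00,  3.59365152e-01,  1.10654970e-02, -3.68883817e-04,
       -1.22409292e+00, -2.88144756e-01]), 'qd': array([-0.00057842,  0.00040427,  0.00193336, -0.00172009, -0.00064803,
        0.00056126]), 'joint_efforts': array([-9.13362837e-04, -5.82715023e+01,  2.93074107e+01,  6.99759588e+00,
        7.00330449e-03, -1.49781799e-04]), 'eef_pos': array([0.1797787 , 0.65014343, 0.24443623]), 'ee_rot': array([ 3.13996366e+00, -1.21179277e-04, -2.69924205e-01]), 'force': array([ 0.57909774, -0.95596435, -0.68652113]), 'moment': array([ 0.01131296, -0.00704835,  0.01647208]), 'gripper_force': 0.0, 'width': 0.08747965962480946}
scene {'intrinsics': array([[479.15151484,   0.        , 325.71075321],
       [  0.        , 479.15151484, 194.01955475],
       [  0.        ,   0.        ,   1.        ]]), 'R': array([[ 0.76930381,  0.63870933,  0.01490084],
       [ 0.49959629, -0.58688216, -0.63716001],
       [-0.39821501,  0.49761403, -0.7705875 ]]), 't': array([-0.44123736, -0.17575551,  2.17023612])}
top {'intrinsics': array([[368.94944486,   0.        , 321.39357217],
       [  0.        , 368.94944486, 197.08556863],
       [  0.        ,   0.        ,   1.        ]]), 'R': array([[ 0.02580223, -0.99961299,  0.01039748],
       [-0.99165805, -0.02690808, -0.12605664],
       [ 0.12628763, -0.0070582 , -0.99196856]]), 't': array([-0.01836866,  0.58160659,  1.53827651])}
```

View pics/scene.png

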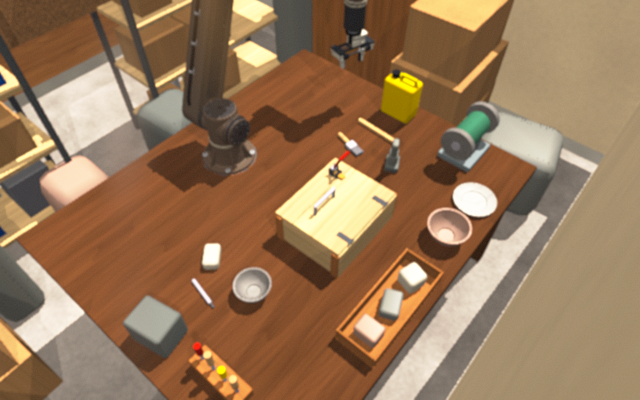

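View pics/top.png

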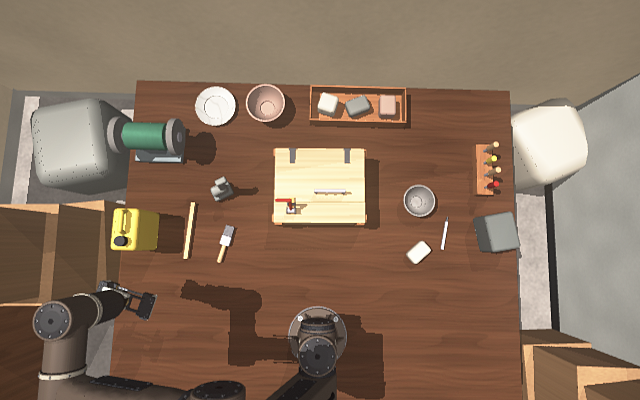

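The scene view shows the crate at about (337,215), the red lever at (340,160) and the bar at (325,200). In the top view the crate spans (275–367, 149–225), the red handle is at about (284,200), the bar at (330,191) and the giraffe at (222,189). Next I'll measure these points.

```bash
cat > h.py <<'E'
import numpy as np,cv2
def load(n):
    z=np.load(f"pics/{n}.npz");return [z[k] for k in("p","d","K","R","t")]
def cloud(p,d,K,R,t):
    v,u=np.mgrid[:400,:640];c=np.stack([(u-K[0,2])/K[0,0]*d,(v-K[1,2])/K[1,1]*d,d],-1)
    return (c-t)@R
def crate2world(o,yaw,P):
    c,s=np.cos(yaw),np.sin(yaw);P=np.asarray(P,float);return np.r_[o[0]+c*P[0]-s*P[1],o[1]+s*P[0]+c*P[1],P[2]]
E
python3 - <<'E'
from h import *
for n in("top","scene"):
    p,d,K,R,t=load(n);W=cloud(p,d,K,R,t);x,y,z=W[...,0],W[...,1],W[...,2]
    near=(d>0)&(x>.25)&(x<.85)&(abs(y)<.4)
    m=near&(abs(z-.15)<.006)
    k,l,st,_=cv2.connectedComponentsWithStats(m.astype(np.uint8));i=1+np.argmax(st[1:,4]);m=l==i
    r=cv2.minAreaRect(W[m][:,:2].astype(np.float32)*1000);print(n,r,cv2.boxPoints(r).tolist(),np.median(z[m]))
    hsv=cv2.cvtColor(p,cv2.COLOR_RGB2HSV).astype(int)
    red=near&((hsv[...,0]<6)|(hsv[...,0]>174))&(hsv[...,1]>170)&(hsv[...,2]>90)&(z>.16)
    print("red",red.sum(),W[red].mean(0),W[red].min(0),W[red].max(0))
    bar=near&(z>.185)&(y<.02)&(y>-.3)&(x<.75)
    print("bar",bar.sum(),W[bar].mean(0),np.percentile(W[bar],[3,97],axis=0))
    if bar.sum()>5: print("baryaw",cv2.fitLine(W[bar][:,:2].astype(np.float32),cv2.DIST_L2,0,.01,.01).ravel())
    hi=near&(z>.165)&(y>.02)&(y<.2); print("lev",W[hi].min(0),W[hi].max(0)); print(np.round(W[red][:60:3],3).tolist())
E
```

```text
top ((614.54443359375, 8.42120361328125), (303.4693298339844, 366.3481140136719), 0.8709928393363953) [[460.0428771972656, 189.26756286621094], [465.6117248535156, -177.03822326660156], [769.0460205078125, -172.42515563964844], [763.4771728515625, 193.88063049316406]] 0.14948521198354436
red 41 [0.53739991 0.13354681 0.24600409] [0.51204957 0.11342224 0.20167826] [0.54454811 0.16506652 0.25897885]
bar 119 [ 0.58753865 -0.03560924  0.19939803] [[ 0.58122944 -0.08801656  0.19354803]
 [ 0.59472842  0.01745806  0.20524737]]
baryaw [ 0.02416621 -0.99970794  0.58753866 -0.03560924]
lev [0.49743611 0.02319058 0.16526555] [0.59205809 0.1694459  0.25897885]
[[0.543, 0.165, 0.252], [0.543, 0.154, 0.253], [0.544, 0.143, 0.25], [0.543, 0.132, 0.256], [0.544, 0.121, 0.252], [0.539, 0.165, 0.253], [0.539, 0.153, 0.259], [0.54, 0.143, 0.251], [0.54, 0.132, 0.255], [0.54, 0.12, 0.259], [0.537, 0.128, 0.251], [0.532, 0.119, 0.23], [0.522, 0.119, 0.218], [0.515, 0.116, 0.21]]
scene ((618.0327758789062, 7.358551025390625), (306.43798828125, 366.9254150390625), 1.3476996421813965) [[460.5411682128906, 187.16685485839844], [469.1711730957031, -179.6570587158203], [775.5244140625, -172.4497528076172], [766.8944091796875, 194.37416076660156]] 0.1495946668131469
red 33 [0.54359098 0.14032687 0.25209557] [0.53598737 0.11023953 0.24086031] [0.55013501 0.17192757 0.25800573]
bar 111 [ 0.59181599 -0.04354967  0.19877799] [[ 0.58389223 -0.09396588  0.18859807]
 [ 0.59831276  0.01545127  0.20657658]]
baryaw [ 0.00791644 -0.99996865  0.591816   -0.04354967]
lev [0.49784477 0.02020642 0.1650316 ] [0.59419046 0.17192757 0.25800573]
[[0.537, 0.16, 0.252], [0.537, 0.154, 0.251], [0.55, 0.156, 0.257], [0.536, 0.156, 0.243], [0.546, 0.162, 0.245], [0.544, 0.146, 0.251], [0.544, 0.133, 0.255], [0.54, 0.125, 0.254], [0.548, 0.134, 0.251], [0.547, 0.122, 0.255], [0.545, 0.114, 0.255]]
```

Request:
servo_tool:
  moves:
    - {"dz":0.03,"roll":-7.3,"jaw":1}
    - {"dx":0.03,"dy":-0.04,"dz":0.03,"roll":-7.3}
    - {"dx":0.03,"dy":-0.045,"dz":0.03,"roll":-7.3}
    - {"dx":0.035,"dy":-0.05,"roll":-7.3}
    - {"dx":0.035,"dy":-0.05,"roll":-7.3}
    - {"dx":0.035,"dy":-0.05,"roll":-7.3}
    - {"dx":0.035,"dy":-0.05,"roll":-7.3}
    - {"dx":0.035,"dy":-0.05,"roll":-7.3}
    - {"dx":0.035,"dy":-0.05,"roll":-7.3}
    - {"dx":0.03,"dy":-0.04,"roll":-7.3}
  newtons: 15

```text
$.moves[0]: bad value
```

Request:
servo_tool:
  moves:
    - {"dx":0,"dy":0,"dz":0.03,"roll":-7.3,"jaw":1}
    - {"dx":0.03,"dy":-0.04,"dz":0.03,"roll":-7.3,"jaw":1}
    - {"dx":0.03,"dy":-0.045,"dz":0.03,"roll":-7.3,"jaw":1}
    - {"dx":0.035,"dy":-0.05,"dz":0,"roll":-7.3,"jaw":1}
    - {"dx":0.035,"dy":-0.05,"dz":0,"roll":-7.3,"jaw":1}
    - {"dx":0.035,"dy":-0.05,"dz":0,"roll":-7.3,"jaw":1}
    - {"dx":0.035,"dy":-0.05,"dz":0,"roll":-7.3,"jaw":1}
    - {"dx":0.035,"dy":-0.05,"dz":0,"roll":-7.3,"jaw":1}
    - {"dx":0.035,"dy":-0.05,"dz":0,"roll":-7.3,"jaw":1}
    - {"dx":0.03,"dy":-0.04,"dz":0,"roll":-7.3,"jaw":1}
  newtons: 15

```text
t: 1.35
eef_pos: [0.4806, 0.2234, 0.3354]
ee_rot: [3.142, 0.0, -1.549]
force: [-0.2, 0.2, 0.0]
width: 0.0873
gripper_force: 0.0
```

```bash
python3 - <<'E'
from station import *
from h import *
s=get_state();print(s["eef_pos"],s["ee_rot"],s["q"])
c=calibration("wrist");p,d=grab_frame("wrist");K,R,t=c["intrinsics"],c["R"],c["t"]
cv2.imwrite("pics/w1.png",p[:,:,::-1]);W=cloud(p,d,K,R,t);z=W[...,2]
hsv=cv2.cvtColor(p,cv2.COLOR_RGB2HSV).astype(int)
red=(d>0)&((hsv[...,0]<6)|(hsv[...,0]>174))&(hsv[...,1]>170)&(hsv[...,2]>80)&(z>.16)&(z<.3)&(W[...,0]<.7)
print(red.sum(),W[red].min(0),W[red].max(0))
top=red&(z>.235);print(np.percentile(W[top],[2,50,98],axis=0) if top.any() else 0)
E
```

```text
[0.48059337 0.22344904 0.33536274] [ 3.14151447e+00  1.01635969e-04 -1.54857431e+00] [ 8.05410656e-01  7.04946411e-02 -1.56376809e-01 -1.30533966e-04
 -1.34390858e+00 -7.83159270e-01]
1381 [0.50989133 0.10068491 0.16233067] [0.54466649 0.16351183 0.25630663]
[[0.52960058 0.11125158 0.23825745]
 [0.53773499 0.13300263 0.25327862]
 [0.54396609 0.16179853 0.255255  ]]
```

View pics/w1.png

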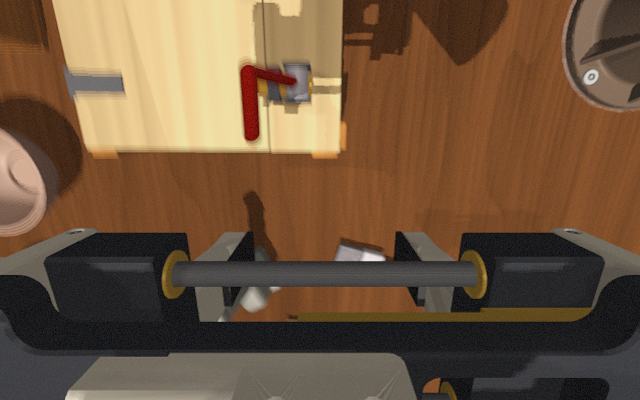

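The wrist view shows the red cross-handle at px (250, 70–140), free on both sides, with the finger plane parallel to crate x. Now moving over it and descending.

Request:
servo_tool:
  moves:
    - {"dx":0.02,"dy":-0.027,"dz":0,"roll":0,"jaw":1}
    - {"dx":0.02,"dy":-0.027,"dz":0,"roll":0,"jaw":1}
    - {"dx":0.019,"dy":-0.026,"dz":0,"roll":0,"jaw":1}
    - {"dx":0,"dy":0,"dz":-0.022,"roll":0,"jaw":1}
    - {"dx":0,"dy":0,"dz":-0.022,"roll":0,"jaw":1}
    - {"dx":0,"dy":0,"dz":-0.022,"roll":0,"jaw":1}
    - {"dx":0,"dy":0,"dz":-0.021,"roll":0,"jaw":1}
    - {"dx":0,"dy":0,"dz":0,"roll":0,"jaw":0.6}
    - {"dx":0,"dy":0,"dz":0,"roll":0,"jaw":0.3}
    - {"dx":0,"dy":0,"dz":0,"roll":0,"jaw":0}
  newtons: 12

```text
t: 2.65
eef_pos: [0.5394, 0.1458, 0.2494]
ee_rot: [-3.14, 0.001, -1.544]
force: [-0.7, -0.7, 0.3]
width: 0.0632
gripper_force: 0.0
```

Request:
servo_tool:
  moves:
    - {"dx":0,"dy":0,"dz":0,"roll":0,"jaw":0}
    - {"dx":0,"dy":0,"dz":0,"roll":0,"jaw":0}
    - {"dx":0,"dy":0,"dz":0,"roll":0,"jaw":0}
    - {"dx":0,"dy":0,"dz":0,"roll":0,"jaw":0}
    - {"dx":0,"dy":0,"dz":0,"roll":0,"jaw":0}
    - {"dx":0,"dy":0,"dz":0,"roll":0,"jaw":0}
    - {"dx":0,"dy":0,"dz":0,"roll":0,"jaw":0}
    - {"dx":0,"dy":0,"dz":0,"roll":0,"jaw":0}
    - {"dx":0,"dy":0,"dz":0,"roll":0,"jaw":0}
    - {"dx":0,"dy":0,"dz":0,"roll":0,"jaw":0}

```text
t: 3.9
eef_pos: [0.539, 0.1456, 0.2484]
ee_rot: [-3.141, 0.0, -1.544]
force: [1.1, -1.0, -0.2]
width: 0.0134
gripper_force: 12.0
```

Request:
servo_tool:
  moves:
    - {"dx":-0.012,"dy":0,"dz":0.004,"roll":0,"jaw":0}
    - {"dx":-0.0125,"dy":0,"dz":0.002,"roll":0,"jaw":0}
    - {"dx":-0.0125,"dy":-0.001,"dz":-0.0005,"roll":0,"jaw":0}
    - {"dx":-0.0125,"dy":0,"dz":-0.0025,"roll":0,"jaw":0}
    - {"dx":-0.012,"dy":0,"dz":-0.0045,"roll":0,"jaw":0}
    - {"dx":-0.011,"dy":-0.001,"dz":-0.0065,"roll":0,"jaw":0}
    - {"dx":-0.01,"dy":0,"dz":-0.008,"roll":0,"jaw":0}
    - {"dx":-0.008,"dy":0,"dz":-0.01,"roll":0,"jaw":0}
    - {"dx":-0.004,"dy":0,"dz":-0.005,"roll":0,"jaw":0}
    - {"dx":-0.003,"dy":0,"dz":-0.004,"roll":0,"jaw":0}
  newtons: 15

```text
t: 5.15
eef_pos: [0.4452, 0.1443, 0.2167]
ee_rot: [-3.133, 0.001, -1.542]
force: [13.5, -4.2, 21.0]
width: 0.0131
gripper_force: 15.0
```

Request:
servo_tool:
  moves:
    - {"dx":0.002,"dy":0,"dz":0.003,"roll":0,"jaw":0}
    - {"dx":0,"dy":0,"dz":0,"roll":0,"jaw":0.5}
    - {"dx":0,"dy":0,"dz":0,"roll":0,"jaw":1}
    - {"dx":0,"dy":0,"dz":0,"roll":0,"jaw":1}
    - {"dx":0,"dy":0,"dz":0,"roll":0,"jaw":1}
    - {"dx":0,"dy":0,"dz":0,"roll":0,"jaw":1}
    - {"dx":0,"dy":0,"dz":0.02,"roll":0,"jaw":1}
    - {"dx":0,"dy":0,"dz":0.03,"roll":0,"jaw":1}
    - {"dx":0,"dy":0,"dz":0.03,"roll":0,"jaw":1}
    - {"dx":0,"dy":0,"dz":0.03,"roll":0,"jaw":1}

```text
t: 6.4
eef_pos: [0.4432, 0.1434, 0.3273]
ee_rot: [3.141, -0.0, -1.544]
force: [0.3, 0.6, -0.3]
width: 0.0872
gripper_force: 0.0
```

```bash
python3 - <<'E'
from station import *
from h import *
s=get_state();print(s["eef_pos"],s["width"])
for n in("wrist","scene"):
    c=calibration(n);p,d=grab_frame(n);W=cloud(p,d,c["intrinsics"],c["R"],c["t"]);x,y,z=[W[...,i] for i in range(3)]
    cv2.imwrite(f"pics/{n}2.png",p[:,:,::-1])
    hsv=cv2.cvtColor(p,cv2.COLOR_RGB2HSV).astype(int);near=(d>0)&(x>.4)&(x<.8)&(abs(y)<.2)
    red=near&((hsv[...,0]<6)|(hsv[...,0]>174))&(hsv[...,1]>170)&(hsv[...,2]>80)&(z>.16)&(z<.3)
    print(n,red.sum(),np.percentile(W[red],[3,50,97],axis=0) if red.any() else 0)
    bar=near&(z>.188)&(z<.22)&(y<.03)&(x>.55)
    if bar.sum()>5: print(bar.sum(),np.percentile(W[bar],[3,50,97],axis=0),cv2.fitLine(W[bar][:,:2].astype(np.float32),cv2.DIST_L2,0,.01,.01).ravel())
E
python3 -c "
import cv2;a=cv2.imread('pics/wrist2.png');b=cv2.imread('pics/scene2.png')[120:280,230:430]
cv2.imwrite('pics/c2.png',cv2.vconcat([cv2.resize(a,(480,300)),cv2.resize(b,(480,300))[:300]]))"
```

```text
[0.44321521 0.14343137 0.32728398] 0.08722812007849076
wrist 1419 [[0.43936262 0.10897933 0.19183312]
 [0.4491779  0.11893681 0.22334764]
 [0.49786988 0.16243369 0.22665384]]
1303 [[ 0.5792922  -0.02306102  0.19275831]
 [ 0.58328985  0.00180822  0.20129007]
 [ 0.59118434  0.02723162  0.20383975]] [ 0.02131606 -0.9997728   0.5840024   0.0019465 ]
scene 62 [[0.44447298 0.10881985 0.19830942]
 [0.45423447 0.11965853 0.22115082]
 [0.48774728 0.15933637 0.22894997]]
111 [[ 0.58371346 -0.09300962  0.1930074 ]
 [ 0.59213059 -0.04188571  0.19927898]
 [ 0.59748597  0.02293169  0.20605476]] [ 0.01659551 -0.9998623   0.5917547  -0.03947805]
```

View pics/c2.png

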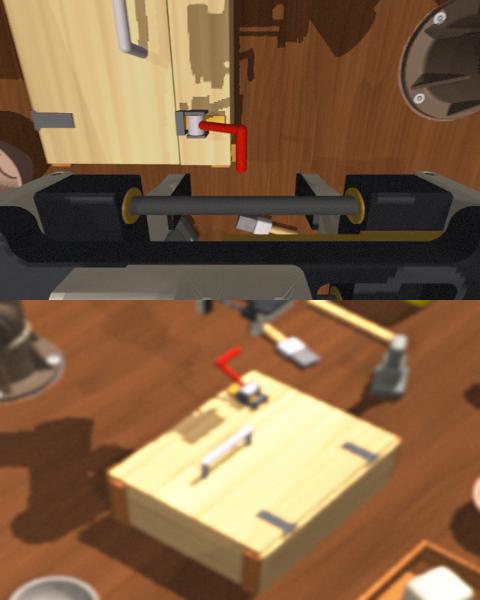

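The lever leans fully towards the robot: the handle is at x≈0.446, z≈0.219 (px (241,148) in the wrist crop), and the bolt is drawn back. The bar is free at about (0.586, -0.036, 0.195).

Request:
servo_tool:
  moves:
    - {"dx":0.0285,"dy":-0.0355,"dz":0,"roll":0,"jaw":1}
    - {"dx":0.0285,"dy":-0.0355,"dz":0,"roll":0,"jaw":1}
    - {"dx":0.0285,"dy":-0.0355,"dz":0,"roll":0,"jaw":1}
    - {"dx":0.0285,"dy":-0.0355,"dz":0,"roll":0,"jaw":1}
    - {"dx":0.0285,"dy":-0.0365,"dz":0,"roll":0,"jaw":1}
    - {"dx":0,"dy":0,"dz":-0.03,"roll":0,"jaw":1}
    - {"dx":0,"dy":0,"dz":-0.03,"roll":0,"jaw":1}
    - {"dx":0,"dy":0,"dz":-0.03,"roll":0,"jaw":1}
    - {"dx":0,"dy":0,"dz":-0.025,"roll":0,"jaw":1}
    - {"dx":0,"dy":0,"dz":-0.016,"roll":0,"jaw":1}

```text
t: 7.75
eef_pos: [0.5852, -0.035, 0.1935]
ee_rot: [3.139, -0.0, -1.544]
force: [-0.5, -0.5, -0.1]
width: 0.0879
gripper_force: 0.0
```

Request:
servo_tool:
  moves:
    - {"dx":0,"dy":0,"dz":0,"roll":0,"jaw":1}
    - {"dx":0,"dy":0,"dz":0,"roll":0,"jaw":0.6}
    - {"dx":0,"dy":0,"dz":0,"roll":0,"jaw":0.3}
    - {"dx":0,"dy":0,"dz":0,"roll":0,"jaw":0}
    - {"dx":0,"dy":0,"dz":0,"roll":0,"jaw":0}
    - {"dx":0,"dy":0,"dz":0,"roll":0,"jaw":0}
    - {"dx":0,"dy":0,"dz":0,"roll":0,"jaw":0}
    - {"dx":0,"dy":0,"dz":0,"roll":0,"jaw":0}
    - {"dx":0,"dy":0,"dz":0,"roll":0,"jaw":0}
    - {"dx":0,"dy":0,"dz":0,"roll":0,"jaw":0}
  newtons: 30

```text
t: 9.0
eef_pos: [0.5874, -0.0348, 0.1955]
ee_rot: [-3.139, 0.0, -1.544]
force: [7.0, -1.6, -4.6]
width: 0.0131
gripper_force: 30.0
```

Request:
servo_tool:
  moves:
    - {"dx":0.003,"dy":0,"dz":0.007,"roll":0,"jaw":0}
    - {"dx":0.003,"dy":0,"dz":0.0075,"roll":0,"jaw":0}
    - {"dx":0.0035,"dy":0,"dz":0.0073,"roll":0,"jaw":0}
    - {"dx":0.0035,"dy":0,"dz":0.0072,"roll":0,"jaw":0}
    - {"dx":0.0038,"dy":0,"dz":0.007,"roll":0,"jaw":0}
    - {"dx":0.0038,"dy":0.001,"dz":0.007,"roll":0,"jaw":0}
    - {"dx":0.0043,"dy":0,"dz":0.0067,"roll":0,"jaw":0}
    - {"dx":0.0045,"dy":0,"dz":0.0065,"roll":0,"jaw":0}
    - {"dx":0.0049,"dy":0,"dz":0.0063,"roll":0,"jaw":0}
    - {"dx":0.005,"dy":0,"dz":0.0062,"roll":0,"jaw":0}
  newtons: 30

```text
t: 10.25
eef_pos: [0.6231, -0.0342, 0.2648]
ee_rot: [3.137, -0.0, -1.544]
force: [-11.9, 3.2, 4.3]
width: 0.013
gripper_force: 30.0
```

Request:
servo_tool:
  moves:
    - {"dx":0.0055,"dy":0,"dz":0.0058,"roll":0,"jaw":0}
    - {"dx":0.0055,"dy":0,"dz":0.0057,"roll":0,"jaw":0}
    - {"dx":0.0058,"dy":0.001,"dz":0.0054,"roll":0,"jaw":0}
    - {"dx":0.006,"dy":0,"dz":0.0052,"roll":0,"jaw":0}
    - {"dx":0.0063,"dy":0,"dz":0.0048,"roll":0,"jaw":0}
    - {"dx":0.0064,"dy":0,"dz":0.0046,"roll":0,"jaw":0}
    - {"dx":0.0067,"dy":0,"dz":0.0043,"roll":0,"jaw":0}
    - {"dx":0.0069,"dy":0,"dz":0.004,"roll":0,"jaw":0}
    - {"dx":0.0071,"dy":0,"dz":0.0037,"roll":0,"jaw":0}
    - {"dx":0.0072,"dy":0,"dz":0.0034,"roll":0,"jaw":0}

```text
t: 11.5
eef_pos: [0.6885, -0.0331, 0.3141]
ee_rot: [-3.14, -0.0, -1.543]
force: [-6.1, 4.4, 5.2]
width: 0.0133
gripper_force: 30.0
```

Request:
servo_tool:
  moves:
    - {"dx":0,"dy":0,"dz":0,"roll":0,"jaw":0}
    - {"dx":0,"dy":0,"dz":0,"roll":0,"jaw":0}
    - {"dx":0,"dy":0,"dz":0,"roll":0,"jaw":0}
    - {"dx":0,"dy":0,"dz":0,"roll":0,"jaw":0}
    - {"dx":0,"dy":0,"dz":0,"roll":0,"jaw":0}
    - {"dx":0,"dy":0,"dz":0,"roll":0,"jaw":0}
    - {"dx":0,"dy":0,"dz":0,"roll":0,"jaw":0}
    - {"dx":0,"dy":0,"dz":0,"roll":0,"jaw":0}
    - {"dx":0,"dy":0,"dz":0,"roll":0,"jaw":0}
    - {"dx":0,"dy":0,"dz":0,"roll":0,"jaw":0}

```text
t: 12.75
eef_pos: [0.6886, -0.0331, 0.3141]
ee_rot: [-3.139, -0.001, -1.543]
force: [-6.5, 2.9, 9.3]
width: 0.0128
gripper_force: 30.0
```

```bash
python3 - <<'E'
from station import *
from h import *
s=get_state();print(s["t"],s["eef_pos"],s["force"],s["width"])
for n in("scene","top"):
    c=calibration(n);p,d=grab_frame(n);W=cloud(p,d,c["intrinsics"],c["R"],c["t"])
    cv2.imwrite(f"pics/{n}3.png",p[:,:,::-1]);x,y,z=[W[...,i] for i in range(3)]
    hsv=cv2.cvtColor(p,cv2.COLOR_RGB2HSV).astype(int)
    wood=(hsv[...,0]>12)&(hsv[...,0]<32)&(hsv[...,1]>50)&(hsv[...,2]>60)
    m=(d>0)&wood&(x>.6)&(x<.75)&(abs(y)<.17)&(z>.17)&(z<.32)
    P=W[m]
    for _ in range(4):
        a,b,e=np.linalg.lstsq(np.c_[P[:,0],P[:,1],np.ones(len(P))],P[:,2],rcond=None)[0]
        r=P[:,2]-P@[a,b,0]-e;P=P[abs(r)<max(.004,1.5*r.std())]
    print(n,m.sum(),len(P),"flap deg",np.degrees(np.arctan(-a)),b,"top z",P[:,2].max())
E
python3 -c "
import cv2;b=cv2.imread('pics/scene3.png')[90:290,220:440]
cv2.imwrite('pics/c3.png',cv2.resize(b,(660,600)))"
```

```text
12.75 [ 0.68864744 -0.03309491  0.31409729] [-6.45248697  2.91893111  9.29016733] 0.012794045783177013
scene 2670 1634 flap deg 49.911786110299786 -0.02353365179669331 top z 0.31405820514950517
top 1334 1126 flap deg 50.04377471748611 -0.02451909728157098 top z 0.3150121817719666
```

View pics/c3.png

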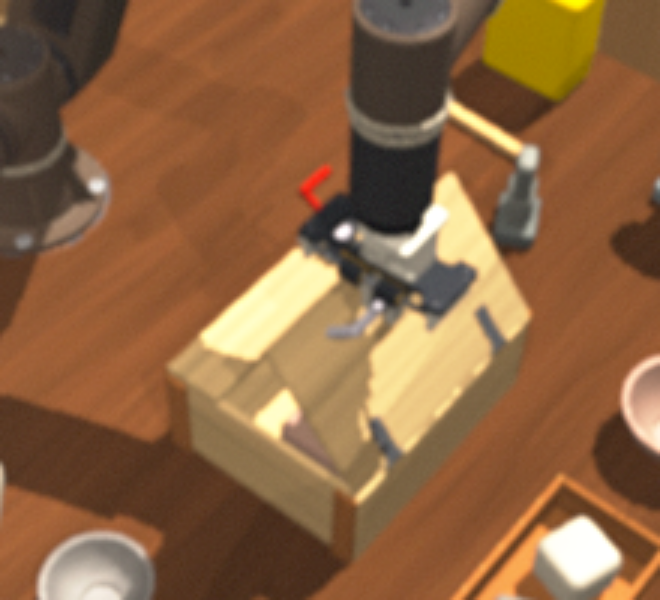

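The picture shows the flap raised with the bar in the fingers at about (370,310), and the lever still over at (315,185). Both cameras put the flap at 50.0°, and it is steady.

```bash
python3 -c "
from station import *
s=get_state();print(s['eef_pos'],s['gripper_force'],s['t']);print(job_done())"
```

```text
[ 0.68867408 -0.03313302  0.31413722] 29.97258335351944 12.85
the job is handed in; nothing more can be done
None
```

The job is handed in at 12.9 s: the red lever is thrown fully over to its stop, and the flap is held steady by its bar at 50° (49.9° and 50.0° from the two cameras), still gripped at 30 N.

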